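# Snap the double lid shut, then hold the outer lid up

## Task

The two nested lids of the steel blade box stand ajar together. Press the pair down until the catch clicks and keeps the purple inner lid fully shut; then take the black bar handle and lift only the outer metal lid to about 35 degrees, so that the spare combs on the inner lid can be reached. The inner lid must stay shut while the outer one goes up and none of the loose things around may be knocked aside; finish still holding the outer lid up by its handle.

Things in the scene. Friction and masses are not known exactly. Their poses are not given: they have to be found in the camera images.
- blade_box: Steel box fixed to the table, 130 x 170 x 55 mm (x, y, z) without lids; origin at the centre of its underside, on the table. Its front (catch side) faces its own -x, towards the robot; the hinge runs along its y over the +x rim. It stands elsewhere and turned each time. With both lids shut the outer lid's top is 87 mm above the table. Spring catch with a small dark tab mid front.
- lid_hinge (a point): Middle of the common hinge line of both lids: 65 mm behind the box's origin (+x of the box), 61 mm above the table; the hinge line runs along the box's y.
- inner_lid (a joint): Angle of the purple inner lid (130 x 170 x 6 mm, combs fixed on top), rad; 0 shut, opens to 1.2. Starts at 0.5 to 0.85, kept by friction. A hinge spring lifts it well open again if let go unlatched. Pressing on the rubber pad takes about 4 N down to 0.08, where it meets the catch, then about 16 N to snap in; the catch then holds it at 0 to 0.02, also while the outer lid is lifted.
- outer_lid (a joint): Angle of the outer metal lid relative to the inner lid, rad; 0 is lying on the inner lid (as at the start), opens to 1.3. It turns about the same hinge line as the inner lid, almost without friction, and falls shut if let go; pushing it down from above takes the inner lid down with it. It weighs about 0.2 kg.
- press_pad (a point): Centre of the black rubber pad (26 x 70 mm, the long side along the hinge) on top of the outer lid near its front edge: 117 mm in front of the hinge line and 26 mm above it when shut. It moves with the outer lid; its z axis is the lid's upward normal.
- outer_handle: Black round bar on top of the outer lid; origin at mid bar. Bar 12 mm thick, 100 mm long along its own y (parallel to the hinge), centre 34 mm above the lid's top on two 8 mm posts at +-44 mm; when shut 75 mm in front of the hinge line and 60 mm above it. z is the lid's upward normal. The bar can turn between the pads while the lid swings.
- clipper: chrome hair clipper lying flat, 165 x 44 x 36 mm, bystander; origin at the centre of its underside.
- guard_comb: loose black plastic guard comb, 50 x 46 x 19 mm, bystander; origin at the centre of its underside.
- clip: purple plastic hair clip lying flat, 85 x 14 x 15 mm, bystander; origin at the centre of its underside.
- cup: clear glass cup, 76 mm across, 95 mm high, bystander; origin at the centre of its underside.
- spray_bottle: bottle with a green label, 60 mm across, 160 mm high, bystander; origin at the centre of its underside.
- brush: brush lying flat, bystander; origin at the centre of its underside.

How it is judged (in metres and radians):
On the way, in this order (a step that is already met when the one before it is completed fails the run):
1. the pair of lids is pressed fully down (value of joint inner_lid below 0.035 rad and value of joint outer_lid below 0.05 rad), for 0.2 s.
2. the outer lid is raised by its handle, the inner lid still shut (value of joint inner_lid below 0.035 rad and value of joint outer_lid above 0.4 rad and contact force between the fingers and outer_handle above 1 N), for 0.2 s.
At the end, for the whole second after the job is handed in: The inner lid is latched shut (under 0.035 rad), the outer lid is held still at 0.40 to 0.85 rad (about 23 to 49 degrees) by the gripper on its handle (more than 1 N) (all of step 2 and value of joint outer_lid below 0.85 rad and velocity of joint outer_lid between -0.1 and 0.1 rad/s); the arm keeps its last pose, push and grip.
It fails at once if the outer lid is raised while the inner lid is not shut (value of joint outer_lid above 0.15 rad and value of joint inner_lid above 0.06 rad).
It fails at once if a loose thing beside the box is knocked aside by more than 30 mm (distance of any of clipper, guard_comb, clip, cup, spray_bottle, brush from where it was at the start of the episode above 0.03 m).
It also fails if it takes over 38 s, if anything falls off the work surface, if the arm or the gripper's body presses on something with over 40 N, if the wrist force passes 120 N, or if a joint passes its speed limit or range.

## Robot

A 6-joint arm with a two-finger parallel gripper is mounted at the origin on the work surface. World frame = base frame: x ahead of the robot, y to its left, z up, the work surface at z = 0. Lengths are in mm, angles in rad, forces in N, time in s.
With the tool pointing down it reaches from about 350 to 875 mm from the base axis. Payload 4.2 kg.
Tool frame: the origin (TCP) lies between the finger pads; the fingertips stand 25 mm ahead of it and the grasp point (between the pads) lies 6 mm ahead of it; z points along the fingers, y is the line along which they close (so a half turn about z gives the same grasp; the last joint's range is limited). The gripper opens to 85 mm and grips with 20 to 120 N. Pads are 22 mm wide; open, the fingers measure 114 mm over their backs; the gripper's body (76 mm by 85 mm) begins 54 mm behind the grasp point. The pads swing forward as they close: fully open they stand 13 mm farther back than shut.
Start: joints at [1.579, 0.385, 0.008, 0, -1.194, -0.259], TCP at [155.08, 605.433, 256.312] pointing down, gripper open.
Joint ranges: [-3.14, 3.14], [-1.21, 2.06], [-1.07, 1.41], [-3.16, 2.05], [-2.99, -0.16], [-3.1, 3.1]. Speed limits (rad/s): [2.79, 2.79, 3.14, 3.14, 3.14, 3.14].

## Interface

Orientations are given as a unit quaternion [x, y, z, w].
In Python, from bench import arm gives the robot as it stands.
- The arm moves only by the shell command python3 -m pendant 'ROWS'. ROWS is JSON, a list of rows, each a list of 7 numbers: the shift along the tool's x, y, z in m, then the turn, a rotation vector about the tool's x, y, z in degrees, then the finger opening in m, from 0 to 0.0854. In form: [[x, y, z, wx, wy, wz, fingers], ...]. A call has 1 to 12 rows; each row shifts and turns the commanded pose from where the row before left it, along the tool's axes as they then stand; what a row does not reach is not made up. A row lasts 1/10 s, in which the tool goes at most 50 mm and 8.59 degrees, less where a joint would pass 70% of its speed; a pose out of reach is approached as far as the arm can. A call is refused whole if a number of a shift passes 0.05 or a number of a turn 8.59, either way. A call with a gripper value outside its range is refused whole. The fingers move at their own pace and stop on an object; the grip force is fixed at half the most. Time passes only in rows, so rows that do not move let the fingers close. It gives the time, the measured TCP pose, the force, the opening and the grip force at its end, in the units of the state.
- arm.read_state(): the state, without advancing time (a new reading comes with each control period).
- arm.get_image(name): name is "scene" or "top"; returns a dict with "image" (480x640x3 uint8, red, green, blue), "fx", "fy", "cx", "cy" (pixels), "xyz" and "rotation" of the camera in the world. Camera axes: x right, y down, z forward; pixel columns grow to the right and rows downward; lengths in mm; the calibration is good to about 2 mm. A picture is of the moment at which its call begins. There is no depth.
- arm.job_done(): hands the job in; it is judged then, once.
The state is a dict: "clock": time; "joints": joint angles; "joint_vel": joint speeds; "joint_efforts": joint torques, N m; "position": TCP position; "ee_rot": TCP orientation; "contact_force": force on the tool from outside, world axes, zero at the start; "wrist_torque": the same for the moment, N m; "gripper_width": finger opening in mm; "grasp_force": force on a finger pad.
Only numpy, scipy, OpenCV 4.12 (cv2) and the standard library are available. Lean on these libraries where they do the work, as an engineer would, in place of code of your own. Each camera call takes 0.05 s, during which the arm holds its last target. There are 200 camera calls.

## Working session

There is one attempt and no reset: what is moved stays moved. The work goes in short steps, Python scripts to look and compute and a shell command to move; the robot and the scene stay as the last step left them, time stands still between calls to the robot, and variables do not carry over. Pictures are saved under pics/ and viewed, at most 10 in all, crops included, and the job is handed in when it is done.

```bash
ls; mkdir -p pics
python3 - <<'E'
from bench import arm
import cv2,numpy as np
print(arm.read_state())
for n in("scene","top"):
    d=arm.get_image(n);cv2.imwrite(f"pics/{n}0.png",d["image"][...,::-1])
    print(n,d["fx"],d["fy"],d["cx"],d["cy"],d["xyz"],np.round(d["rotation"],4).tolist())
    np.savez(f"{n}0.npz",**d)
E
```

```text
pics
{'clock': 0.0, 'joints': array([ 1.57860526e+00,  3.85545993e-01,  6.61823753e-03, -5.04928022e-04,
       -1.19404260e+00, -2.58584993e-01]), 'joint_vel': array([ 0.00168643,  0.00059791, -0.00232613, -0.0014865 ,  0.00132066,
        0.000391  ]), 'joint_efforts': array([-1.34983770e-04, -3.92292345e+01,  1.88409233e+01,  4.18644950e+00,
       -4.60917319e-03,  5.64442530e-06]), 'position': array([154.95290838, 604.92320839, 255.22407895]), 'ee_rot': array([ 9.92136950e-01, -1.25152053e-01, -8.82181243e-05,  1.10855037e-03]), 'contact_force': array([-0.13783213,  1.29461481,  0.33811227]), 'wrist_torque': array([-0.03045348, -0.02770627,  0.00131297]), 'grasp_force': 0.0, 'gripper_width': 85.38563565397276}
scene 550.3941026356205 550.3941026356205 328.7496027690453 233.53781149408013 [1111.91406888  853.12895275 1173.21165748] [0.2735, 0.884, -0.365, -0.103]
top 444.462332249822 444.462332249822 319.4769426882485 234.56519286194185 [ 286.13889114  -38.10999683 1311.3895574 ] [-0.697, 0.7096, -0.0746, 0.0706]
```

View pics/scene0.png

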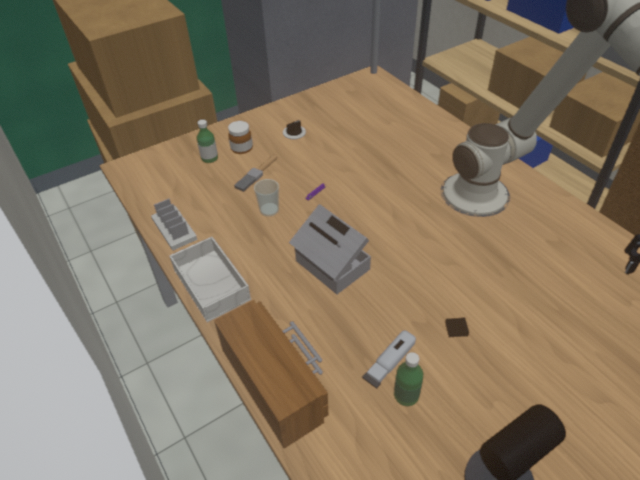

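View pics/top0.png

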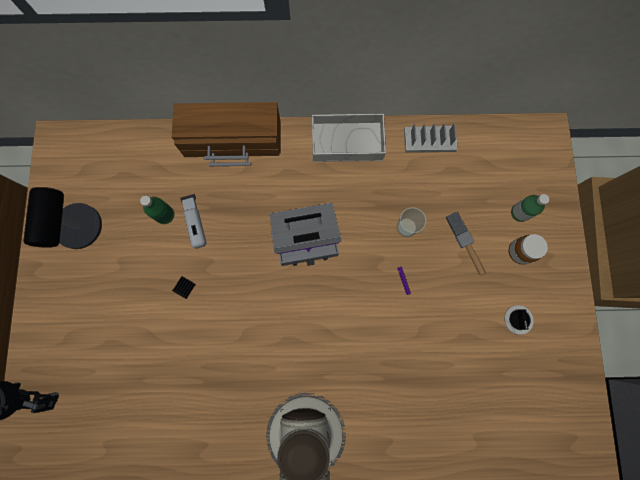

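The scene view shows the box at about (332,248), with the handle near (323,233) and the pad near (338,225). In the top view they are at about (303,218) and (306,238). All the bystanders are well clear of the box. Next I'll zoom in and triangulate the dark blobs.

```bash
cat > h.py <<'E'
import numpy as np,cv2
from scipy.spatial.transform import Rotation as R
def ray(d,p):
    v=np.array([(p[0]-d["cx"])/d["fx"],(p[1]-d["cy"])/d["fy"],1.])
    v=R.from_quat(d["rotation"]).apply(v);return np.array(d["xyz"],float),v/np.linalg.norm(v)
def plane(d,p,z):
    o,v=ray(d,p);return o+v*(z-o[2])/v[2]
def tri(d1,p1,d2,p2):
    a,u=ray(d1,p1);b,v=ray(d2,p2)
    s=np.linalg.lstsq(np.c_[u,-v],b-a,rcond=None)[0]
    A=a+u*s[0];B=b+v*s[1];return (A+B)/2,np.linalg.norm(A-B)
def blobs(d,x0,y0,x1,y1,thr=60,amin=15):
    g=d["image"][y0:y1,x0:x1].max(2);m=(g<thr).astype(np.uint8)
    out=[]
    for c in cv2.findContours(m,cv2.RETR_EXTERNAL,cv2.CHAIN_APPROX_NONE)[0]:
        if len(c)<8: continue
        r=cv2.minAreaRect(c);b=cv2.boxPoints(r)+[x0,y0]
        out.append((np.add(r[0],[x0,y0]),r[1],b))
    return out
E
python3 - <<'E'
from h import *
S=dict(np.load("scene0.npz"));T=dict(np.load("top0.npz"))
for d,b in((S,(285,200,375,290)),(T,(265,200,345,270))):
    for c,s,bx in blobs(d,*b): print(np.round(c,1),np.round(s,1),np.round(bx,1).tolist())
    print()
a=cv2.resize(S["image"][200:290,285:375],(540,540),interpolation=cv2.INTER_CUBIC)
cv2.imwrite("pics/s1.png",a[...,::-1])
a=cv2.resize(T["image"][200:270,265:345],(640,560),interpolation=cv2.INTER_CUBIC)
cv2.imwrite("pics/t1.png",a[...,::-1])
E
```

```text
[327.9 237.1] [18.4  1.4] [[320.2, 232.1], [321.0, 231.0], [335.7, 242.0], [334.9, 243.2]]
[315.1 227.4] [10.6  1.4] [[310.4, 224.9], [311.2, 223.7], [319.8, 229.9], [319.0, 231.0]]

[309.4 261.3] [ 6.2 56.9] [[280.9, 263.4], [336.9, 253.2], [338.0, 259.3], [282.0, 269.5]]
[305.9 237.2] [ 7.5 26.1] [[292.4, 236.1], [318.0, 231.0], [319.5, 238.3], [293.9, 243.4]]
[302.4 217.3] [ 4.6 37.5] [[283.5, 218.3], [320.4, 211.8], [321.2, 216.4], [284.3, 222.9]]
```

View pics/s1.png

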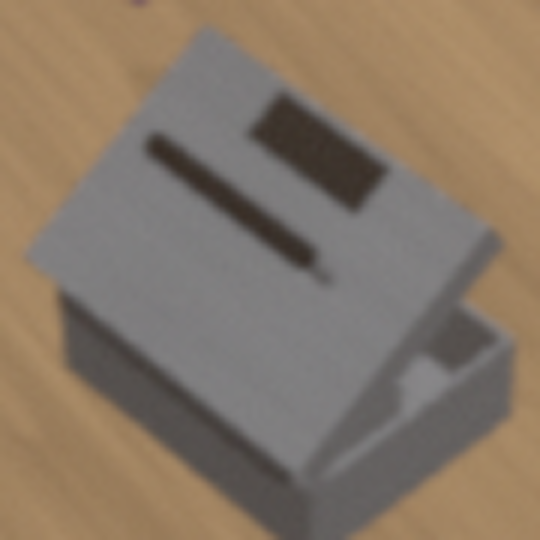

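View pics/t1.png

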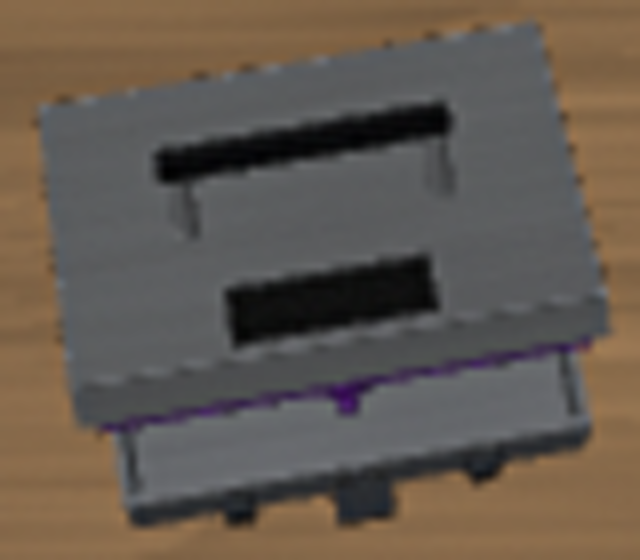

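The crops show the bar handle, posts and pad clearly in both views. In the scene view the bar runs from (310,224) to (337,243) and the pad is at about (338,225). In the top view the bar runs from (284.6,220.6) to (321,215) and the pad is at (306,237). The catch tab is at about (310,262).

```bash
cat > loc.py <<'E'
from h import *
S=dict(np.load("scene0.npz"));T=dict(np.load("top0.npz"))
for th in(70,80): print(th,[(np.round(c,1).tolist(),np.round(s,1)) for c,s,b in blobs(S,300,208,352,246,th)])
b=[x for x in blobs(S,300,208,352,246,75)];print(len(b))
t=[x for x in blobs(T,265,200,345,250)]
hs=min(b,key=lambda x:np.hypot(*(x[0]-[323,233])));ps=min(b,key=lambda x:np.hypot(*(x[0]-[338,225])))
ht=min(t,key=lambda x:np.hypot(*(x[0]-[302,217])));pt=min(t,key=lambda x:np.hypot(*(x[0]-[306,237])))
def ends(x):
    q=x[2];e=sorted([(np.linalg.norm(q[i]-q[(i+1)%4]),i) for i in range(4)])[:2]
    m=[(q[i]+q[(i+1)%4])/2 for _,i in e];return sorted(m,key=lambda p:p[0])
H,e1=tri(S,hs[0],T,ht[0]);P,e2=tri(S,ps[0],T,pt[0])
print("handle",H,e1,"pad",P,e2)
a=ends(hs);c=ends(ht)
A,ea=tri(S,a[1],T,c[0]);B,eb=tri(S,a[0],T,c[1])
print("ends",A,ea,B,eb,np.linalg.norm(A-B))
y=(A-B);yaw=np.arctan2(-y[0],y[1]);print("yaw",yaw)
q=ends(pt);L=plane(T,q[0],P[2]);Rr=plane(T,q[1],P[2]);y2=L-Rr;print("yaw pad top",np.arctan2(-y2[0],y2[1]))
q=ends(ht);L=plane(T,q[0],H[2]);Rr=plane(T,q[1],H[2]);y2=L-Rr;print("yaw bar top",np.arctan2(-y2[0],y2[1]))
# hinge fit: H and P in the box x-z plane
from scipy.optimize import least_squares
def model(p):
    hx,hy,th,w=p;f=np.array([-np.cos(w),-np.sin(w),0]);z=np.array([0,0,1.]);o=np.array([hx,hy,61])
    fw=f*np.cos(th)+z*np.sin(th);n=z*np.cos(th)-f*np.sin(th)
    return o+75*fw+60*n,o+117*fw+26*n
r=least_squares(lambda p:np.r_[model(p)[0]-H,model(p)[1]-P,(p[3]-yaw)*50],[500,0,.6,yaw])
print("hinge x,y,theta,yaw",r.x,"res",np.round(r.fun,1))
E
python3 loc.py
```

```text
70 [([323.1, 233.3], array([32.2,  2.8])), ([337.5, 225.0], array([20.3,  7.7]))]
80 [([322.9, 233.2], array([32.8,  3.6])), ([337.5, 224.8], array([21.4,  8.6]))]
2
handle [576.14050464  -1.89391484 151.00343876] 0.3077297896126245 pad [523.07816765 -10.74313673 143.80244625] 0.039354863402489663
ends [568.14707935  47.47497667 151.40437314] 0.33245301981686254 [584.44972851 -51.87283988 151.43051751] 0.3267129492907303 100.67653999665788
yaw 0.16264713499560923
yaw pad top 0.18402752379187917
yaw bar top 0.1627055212672461
hinge x,y,theta,yaw [6.08736168e+02 3.44174870e+00 5.43534512e-01 1.63598193e-01] res [-0.1 -0.1  0.1  0.1  0.1 -0.   0. ]
```

Both triangulations agree to under 0.4 mm. The hinge is at (608.7, 3.4), the lid angle is 0.54 rad and the yaw is 0.164 rad. I'll turn the tool so y lies along the box's fore-aft axis and close the fingers on the way.

```bash
cat > go.py <<'E'
# remaining shift/turn in tool axes to a target: python3 go.py ahead up side tilt  (box frame: mm in front of hinge, height, along box y; tilt of tool towards hinge deg)
import sys;from h import *
from bench import arm
hx,hy,w=608.7,3.4,.1636
fr,up,sd,tilt=map(float,sys.argv[1:5])
f=np.array([-np.cos(w),-np.sin(w),0]);z=np.array([0,0,1.]);l=np.array([-np.sin(w),np.cos(w),0])
P=np.array([hx,hy,0])+fr*f+up*z+sd*l
s=arm.read_state();r=R.from_quat(s["ee_rot"]);t=np.radians(tilt)
n=z*np.cos(t)-f*np.sin(t);ya=f*np.cos(t)+z*np.sin(t)
G=R.from_matrix(np.c_[np.cross(ya,-n),ya,-n])
d=s["position"]-[hx,hy,0]
print("box-frame now",np.round([d@f,d[2],d@l],1),"F",np.round(s["contact_force"],1),"t",s["clock"],"w",s["gripper_width"],s["grasp_force"])
print("shift mm (tool now)",np.round(r.inv().apply(P-s["position"]),1),"(goal axes)",np.round(G.inv().apply(P-s["position"]),1),"turn deg",np.round((r.inv()*G).as_rotvec(degrees=True),2))
E
python3 -m pendant '[[0,0,0,0,0,8.3,0],[0,0,0,0,0,8.3,0],[0,0,0,0,0,8.3,0],[0,0,0,0,0,8.3,0],[0,0,0,0,0,8.3,0],[0,0,0,0,0,8.3,0],[0,0,0,0,0,8.2,0],[0,0,0,0,0,8.2,0]]'
python3 go.py 114 220 0 0
```

```text
clock: 0.9
position: [155.0, 605.1, 255.6]
ee_rot: [0.761, -0.649, 0.0, 0.001]
contact_force: [0.0, -0.5, 1.1]
gripper_width: 0.1
grasp_force: 0.0
box-frame now [349.6 255.6 667.6] F [ 0.  -0.5  1.1] t 0.9 w 0.057824452851313414 0.0
shift mm (tool now) [ 666.3 -239.    36.4] (goal axes) [ 667.6 -235.6   35.6] turn deg [ 0.03 -0.07 -0.29]
```

```bash
python3 -m pendant '[[0.044,-0.0158,0,0,0,0,0],[0.044,-0.0158,0,0,0,0,0],[0.044,-0.0158,0,0,0,0,0],[0.044,-0.0158,0,0,0,0,0],[0.044,-0.0158,0,0,0,0,0],[0.044,-0.0158,0,0,0,0,0],[0.044,-0.0158,0,0,0,0,0],[0.044,-0.0158,0,0,0,0,0],[0.044,-0.0158,0,0,0,0,0],[0.044,-0.0158,0,0,0,0,0],[0.044,-0.0158,0,0,0,0,0],[0.044,-0.0158,0,0,0,0,0]]' >/dev/null
python3 -m pendant '[[0.044,-0.0158,0,0,0,0,0],[0.044,-0.0158,0,0,0,0,0],[0.044,-0.0158,0,0,0,0,0],[0,0,0,0,0,0,0],[0,0,0,0,0,0,0]]'
python3 go.py 100 200 0 0
```

```text
clock: 2.6
position: [496.8, -7.9, 255.5]
ee_rot: [0.762, -0.648, -0.001, 0.001]
contact_force: [-0.5, 0.6, -0.1]
gripper_width: -0.2
grasp_force: 0.0
box-frame now [112.2 255.5   7. ] F [-0.5  0.6 -0.1] t 2.6 w -0.1722466228741906 0.0
shift mm (tool now) [  7.  -12.3  55.5] (goal axes) [  7.  -12.2  55.5] turn deg [ 0.1   0.01 -0.12]
```

```bash
python3 -m pendant '[[0.0035,-0.0085,0.035,0,0,0,0],[0.0035,-0.0085,0.035,0,0,0,0],[0,0,0.006,0,0,0,0],[0,0,0.006,0,0,0,0],[0.0,0.0045,0.009,0,0,0,0],[0.0,0.0045,0.009,0,0,0,0]]'
python3 go.py 110 140 0 0
```

```text
clock: 3.2
position: [506.6, -11.5, 157.9]
ee_rot: [0.763, -0.646, 0.001, -0.001]
contact_force: [-0.2, 0.3, 3.5]
gripper_width: -0.3
grasp_force: 1.5
box-frame now [103.2 157.9   1.9] F [-0.2  0.3  3.5] t 3.2 w -0.3269508650715042 1.4901099921553396
shift mm (tool now) [ 1.9  6.9 17.9] (goal axes) [ 1.9  6.8 17.9] turn deg [-0.21 -0.    0.16]
```

```bash
python3 -m pendant '[[0,0.0035,0.009,0,0,0,0],[0,0.0035,0.009,0,0,0,0],[0,0.002,0.007,0,0,0,0],[0,0.002,0.007,0,0,0,0],[0,0.001,0.004,0,0,0,0],[0,0.001,0.004,0,0,0,0],[0,0,0,0,0,0,0]]'
python3 go.py 117 112 0 0
```

```text
clock: 3.9
position: [493.4, -14.5, 116.3]
ee_rot: [0.763, -0.647, 0.0, -0.0]
contact_force: [-0.3, -0.8, -0.3]
gripper_width: -0.4
grasp_force: 0.0
box-frame now [116.7 116.3   1.1] F [-0.3 -0.8 -0.3] t 3.9 w -0.3867662587989491 0.0
shift mm (tool now) [1.1 0.3 4.3] (goal axes) [1.1 0.3 4.3] turn deg [-0.06  0.01  0.05]
```

```bash
python3 -m pendant '[[0,0,0.002,0,0,0,0],[0,0,0.002,0,0,0,0],[0,0,0,0,0,0,0]]'|grep -E "pos|contact"
python3 -m pendant '[[0,0,0.002,0,0,0,0],[0,0,0,0,0,0,0]]'|grep -E "pos|contact"
```

```text
position: [493.4, -14.5, 112.0]
contact_force: [-0.1, 0.2, 2.2]
position: [493.5, -14.6, 111.6]
contact_force: [-4.2, 1.0, 12.3]
```

Run:
```python
from bench import arm
import cv2,numpy as np
d=arm.get_image("scene");np.savez("scene1.npz",**d)
cv2.imwrite("pics/s2.png",cv2.resize(d["image"][190:290,280:380],(600,600),interpolation=cv2.INTER_CUBIC)[...,::-1])
```

```text
(no output)
```

View pics/s2.png

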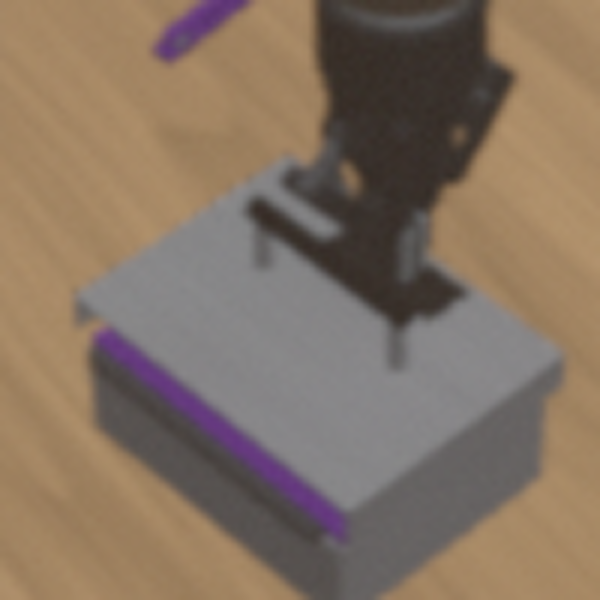

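The picture shows the pair lying flat with the outer rim down on the box. Contact dropped out near the snap height and came back at the shut height. I'll press a little more to make sure it has latched.

```bash
python3 -m pendant '[[0,0,0.002,0,0,0,0],[0,0,0.001,0,0,0,0],[0,0,0,0,0,0,0],[0,0,0,0,0,0,0]]'|grep -E "pos|contact"
```

```text
position: [493.5, -14.7, 110.9]
contact_force: [-9.5, 1.6, 27.5]
```

```bash
python3 -m pendant '[[0,0,-0.02,0,0,0,0],[0,0,-0.04,0,0,0,0],[0,0,-0.04,0,0,0,0.06],[0,0.05,0,0,0,0,0.06],[0,0.05,0,0,0,0,0.06],[0,0,0,0,0,0,0.06]]'|grep -E "pos|contact|width"
python3 - <<'E'
from h import *
from bench import arm
S=arm.get_image("scene");T=arm.get_image("top")
a=cv2.resize(S["image"][200:290,285:375],(400,400),interpolation=cv2.INTER_CUBIC)
b=cv2.resize(T["image"][195:275,265:345],(400,400),interpolation=cv2.INTER_CUBIC)
cv2.imwrite("pics/st3.png",np.hstack([a,b])[...,::-1])
for d,b,t in((S,(300,208,352,256),75),(T,(265,200,345,275),60)):
    for c,s,bx in blobs(d,*b,t): print(np.round(c,1),np.round(s,1))
    print()
np.savez("scene3.npz",**S);np.savez("top3.npz",**T)
E
```

```text
position: [387.5, -32.6, 205.7]
contact_force: [-0.5, 0.7, 0.1]
gripper_width: 57.9
[337.6 231. ] [33.4 10.4]

[314.5 259.5] [29. 49.]
[305.5 235. ] [ 5.1 35.8]
```

View pics/st3.png

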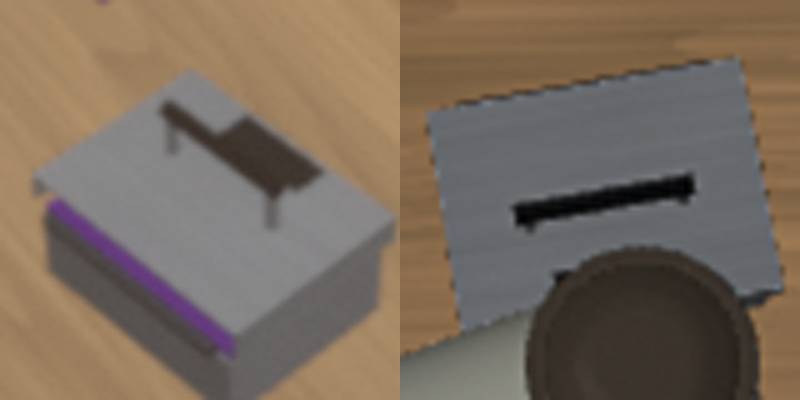

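The lid stays flat when released, so the catch has held. In the scene crop the bar runs from (168,107) to (278,190), which gives image mid (335.2,233.4). In the top view the bar's centre is at (305.5,235).

```bash
python3 - <<'E'
from h import *
S=dict(np.load("scene3.npz"));T=dict(np.load("top3.npz"))
H,e=tri(S,(335.2,233.4),T,(305.5,235));w=.1636
d=H-[608.7,3.4,0];print(H,e,"box frame",d@[-np.cos(w),-np.sin(w),0],d@[-np.sin(w),np.cos(w),0])
E
python3 go.py 75 205 0 0
```

```text
[533.57351106  -8.57460488 119.92158675] 1.3944016514576922 box frame 76.07366870084516 0.4212281854265463
box-frame now [217.4 207.5   0.9] F [0.  0.8 0.9] t 5.55 w 59.958041781523775 0.0
shift mm (tool now) [   1.1 -142.4    2.8] (goal axes) [   0.9 -142.4    2.5] turn deg [-0.09  0.    0.08]
```

```bash
python3 -m pendant '[[0,-0.047,0,0,0,0,0.06],[0,-0.047,0,0,0,0,0.06],[0,-0.047,0,0,0,0,0.06],[0,0,0,0,0,0,0.06],[0,0,0.03,0,0,0,0.06],[0,0,0.03,0,0,0,0.06],[0,0,0.02,0,0,0,0.06],[0,0,0,0,0,0,0.06]]'|grep -E "pos|contact|width"
python3 go.py 75 126 0 0
```

```text
position: [532.4, -8.2, 123.8]
contact_force: [-0.3, -0.1, 0.5]
gripper_width: 60.3
box-frame now [ 77.2 123.8   1. ] F [-0.3 -0.1  0.5] t 6.35 w 60.33343062022899 0.0
shift mm (tool now) [ 1.  -2.2 -2.3] (goal axes) [ 1.  -2.2 -2.2] turn deg [ 0.41 -0.02  0.02]
```

```bash
python3 -m pendant '[[0,-0.001,-0.002,0,0,0,0.06],[0,0,0,0,0,0,0.03],[0,0,0,0,0,0,0.015],[0,0,0,0,0,0,0],[0,0,0,0,0,0,0],[0,0,0,0,0,0,0],[0,0,0,0,0,0,0]]'
python3 go.py 75 126 0 0
```

```text
clock: 7.05
position: [536.3, -7.3, 130.4]
ee_rot: [0.763, -0.646, 0.001, -0.002]
contact_force: [4.6, 0.1, 1.6]
gripper_width: 9.8
grasp_force: 58.6
box-frame now [ 73.2 130.4   1.2] F [4.6 0.1 1.6] t 7.05 w 9.811243964463932 58.608888387680054
shift mm (tool now) [1.2 1.8 4.4] (goal axes) [1.2 1.8 4.4] turn deg [-0.24 -0.01  0.09]
```

```bash
python3 -m pendant '[[0,-0.003,-0.0035,0,0,0,0],[0,-0.003,-0.0035,0,0,0,0],[0,-0.0035,-0.0035,0,0,0,0],[0,-0.004,-0.0032,0,0,0,0],[0,0,0,0,0,0,0]]'
python3 go.py 61.6 140.7 0 0
```

```text
clock: 7.55
position: [546.2, -5.7, 141.7]
ee_rot: [0.763, -0.647, -0.002, 0.002]
contact_force: [-0.2, 0.1, -8.5]
gripper_width: 9.8
grasp_force: 58.3
box-frame now [ 63.2 141.7   1.2] F [-0.2  0.1 -8.5] t 7.55 w 9.795816523927504 58.29867482185364
shift mm (tool now) [ 1.2 -1.6  1. ] (goal axes) [ 1.2 -1.6  1. ] turn deg [0.33 0.01 0.01]
```

Run:
```python
from bench import arm
import cv2
d=arm.get_image("scene")
cv2.imwrite("pics/s4.png",cv2.resize(d["image"][200:290,285:375],(540,540),interpolation=cv2.INTER_CUBIC)[...,::-1])
print(arm.read_state()["contact_force"],arm.read_state()["position"])
```

```text
[-0.69118837 -0.38007229 -8.27109251] [546.14415741  -5.73851575 141.72418659]
```

View pics/s4.png

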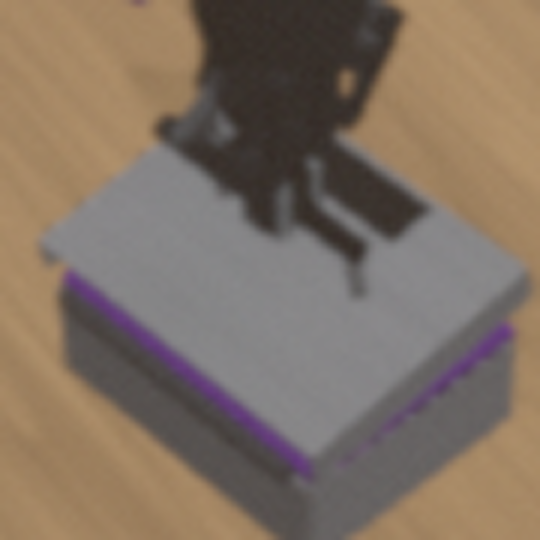

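The outer lid is rising and the purple inner lid stays down on the box. Continuing along the arc.

```bash
python3 -m pendant '[[0,-0.0042,-0.003,-1.5,0,0,0],[0,-0.0042,-0.003,-1.5,0,0,0],[0,-0.0042,-0.0026,-1.5,0,0,0],[0,-0.0042,-0.0024,-1.5,0,0,0],[0,0,0,0,0,0,0]]'|grep -E "pos|contact|width|grasp"
python3 go.py 45 152 1.2 6
```

```text
position: [562.4, -3.1, 153.5]
contact_force: [-6.3, 0.1, 1.7]
gripper_width: 9.6
grasp_force: 59.6
box-frame now [ 46.7 153.5   1.1] F [-6.3  0.1  1.7] t 8.1 w 9.61441941915857 59.619460701942444
shift mm (tool now) [-0.1 -1.9  1.3] (goal axes) [-0.1 -1.9  1.3] turn deg [ 0.47 -0.02  0.03]
```

```bash
python3 -m pendant '[[0,-0.0043,-0.0025,-1.5,0,0,0],[0,-0.0043,-0.0025,-1.5,0,0,0],[0,-0.0043,-0.0024,-1.5,0,0,0],[0,-0.0043,-0.0024,-1.5,0,0,0],[0,0,0,0,0,0,0],[0,0,0,0,0,0,0],[0,0,0,0,0,0,0]]'|grep -E "pos|contact|width|grasp"
python3 go.py 28 159 1.2 12
python3 - <<'E'
from bench import arm
import cv2
d=arm.get_image("scene")
cv2.imwrite("pics/s5.png",cv2.resize(d["image"][190:290,280:380],(540,540),interpolation=cv2.INTER_CUBIC)[...,::-1])
E
```

```text
position: [580.1, -0.2, 161.8]
contact_force: [-6.2, -0.0, 2.9]
gripper_width: 9.5
grasp_force: 59.3
box-frame now [ 28.8 161.8   1.1] F [-6.2 -0.   2.9] t 8.8 w 9.45068459938392 59.31198477745056
shift mm (tool now) [-0.1 -1.4  2.6] (goal axes) [-0.1 -1.4  2.6] turn deg [ 0.4  -0.03  0.05]
```

View pics/s5.png

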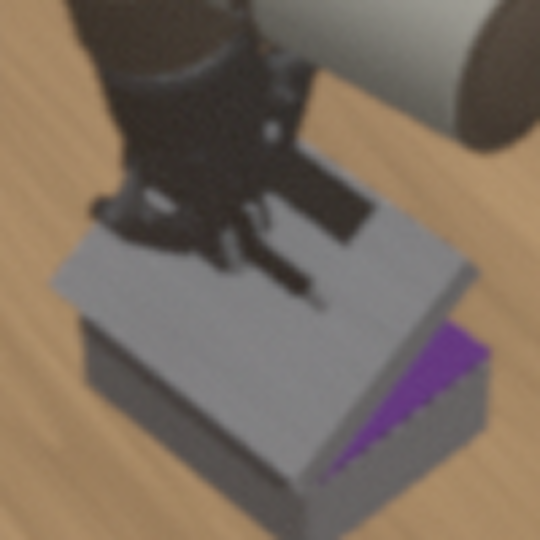

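The outer lid stands at about 0.6 rad in the gripper, and the purple inner lid is flat on the box. Handing in.

```bash
python3 -m pendant '[[0,0,0,0,0,0,0],[0,0,0,0,0,0,0],[0,0,0,0,0,0,0]]'|grep -E "pos|contact"; python3 -c "
from bench import arm
print(arm.job_done())"
```

```text
position: [580.1, -0.3, 161.8]
contact_force: [-7.3, 0.1, 2.6]
the job is handed in; nothing more can be done
None
```

The job is handed in at about 9 s: the inner lid is latched shut, and the gripper holds the outer lid by its handle at about 0.6 rad (34°, estimated from the gripper position); nothing around the box was touched as far as I could see, and no verdict was returned.

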